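# Open the oil feed: metering wheel one turn, then the shut-off lever

## Task

Open the oil feed to the damper: with the fingertips, gently push the larger hand wheel round by its upright handle through exactly one turn counter-clockwise (seen from above), stopping with the handle back beside the index finger where it started and not running on past it. Then push the shut-off lever by its post fully open, counter-clockwise until it stops in line with its pipe. Only push, do not grip or lift anything; leave the smaller wheel and everything else on the bench as they are, and finish clear of everything.

Things in the scene. Friction and masses are not known exactly. Their poses are not given: they have to be found in the camera images.
- large_valve: The metering valve, whose wheel is to be turned. Grey bench valve fixed to the bench on a round flange (84 mm across, 10 mm high), with the larger hand wheel: level, steel, three spokes, 136 mm over the rim. Origin: middle of its underside. x points to the aluminium index finger, a 16 mm wide upright strip just outside the rim, 80 mm from the spindle, 112 mm high. Two ports reach 40 mm out along y, below 50 mm height.
- large_valve_axis (a point): centre of the large wheel, on its vertical spindle at the height of the rim, 100 mm above the bench; axes fixed to the valve: x (level) points to the index finger, z up. Rim and spokes are 12 mm thick, their top 106 mm above the bench (hub top 115 mm); nothing can be put through between the spokes.
- large_wheel_handle (a point): upright black handle of the large wheel: a round post 18 mm thick, its axis 56 mm from the spindle, rising from the rim to 170 mm above the bench; push it anywhere between 110 mm and its top. This point is on the post's axis, 135 mm above the bench. It does not turn on its own pin.
- large_wheel (a joint): turning angle of the large wheel, rad: 0 at the start (closed, handle beside the index finger), growing counter-clockwise seen from above; 6.283 is one turn. Closed end stop at 0, none until two turns. Friction about 0.12 N m, up to twice that when turned briskly: it stays where it is left and does not spring or coast.
- small_valve: The other valve, to be left alone. Grey bench valve fixed to the bench on a round flange (84 mm across, 10 mm high), with the smaller hand wheel: level, steel, three spokes, 96 mm over the rim. Origin: middle of its underside. x points to the aluminium index finger, a 16 mm wide upright strip just outside the rim, 60 mm from the spindle, 112 mm high. Two ports reach 40 mm out along y, below 50 mm height.
- small_valve_axis (a point): centre of the small wheel, on its vertical spindle at the height of the rim, 100 mm above the bench; axes fixed to the valve: x (level) points to the index finger, z up. Rim and spokes are 12 mm thick, their top 106 mm above the bench (hub top 115 mm); nothing can be put through between the spokes.
- small_wheel_handle (a point): upright black handle of the small wheel: a round post 14 mm thick, its axis 36 mm from the spindle, rising from the rim to 155 mm above the bench; push it anywhere between 110 mm and its top. This point is on the post's axis, 135 mm above the bench. It does not turn on its own pin.
- small_wheel (a joint): turning angle of the small wheel, rad: 0 at the start and must stay so; friction about 0.10 N m.
- shutoff_valve: The shut-off: a steel ball valve fixed to the bench on a rectangular foot (75x60 mm), with a straight level pipe 100 mm long whose axis is 40 mm above the bench, and a flat lever on top. Origin: middle of its underside, on the lever's spindle line; x along the pipe, z up.
- shutoff_axis (a point): point on the shut-off lever's vertical spindle, 100 mm above the bench; axes as the valve's.
- shutoff_post (a point): the upright black post at the end of the shut-off lever, 16 mm thick, its axis 52 mm from the lever's spindle, from 103 to 155 mm above the bench. This point is on its axis, 135 mm above the bench. The lever itself is a flat bar, 16 mm wide, 97 to 103 mm above the bench.
- shutoff_lever (a joint): lever angle, rad, growing counter-clockwise seen from above: 0 closed (lever square across the pipe, pointing to the valve's -y), 1.571 fully open against its stop (lever in line with the pipe, pointing to the valve's +x). Starts between 0 and 0.25. About 0.10 N m of friction: it stays where it is left.
- piston: white damper piston, a ribbed disc 43 mm across and 17 mm high, lying loose between the valves; a bystander; origin at the middle of its underside.
- seal_head: dark blue stepped seal head, 47 mm across and 28 mm high, standing loose between the valves; a bystander; origin at the middle of its underside.
- grease_tub: grease tub with a blue lid, 70 mm across, 64 mm high, loose near the front edge of the bench; a bystander; origin at the middle of its underside.
- seal_driver: grey turned sleeve, 40 mm across, 85 mm high, standing loose near the front edge; a bystander; origin at the middle of its underside.
- threadlock: small red bottle, 24x36x106 mm, standing loose behind the valves; a bystander; origin at the middle of its underside.
- shim_stack: stack of shims, 32 mm across, 8 mm high, loose near the front edge; a bystander; origin at the middle of its underside.
There are look-alikes about, which are no part of the job. Leave any green, orange or purple look-alike of the shutoff_valve alone.

How it is judged:
By the outcome, as a careful person would: the job done as asked, in the order asked, and still so for the second after the job is handed in, with the robot touching nothing.
It also fails if it takes over 72 s, if anything falls off the work surface, if the arm or the gripper's body presses on something with over 40 N, if the wrist force passes 120 N, or if a joint passes its speed limit or range.

## Robot

A 7-joint arm with a two-finger parallel gripper is mounted at the origin on a cart in front of the work surface, level with it; the furniture and walls round the work are solid. World frame = base frame: x ahead of the robot, y to its left, z up, the work surface at z = 0. Lengths are in m, angles in rad, forces in N, time in s.
With the tool pointing down it reaches from about 0.4 to 0.75 m from the base axis. Payload 19.5 kg.
Tool frame: the origin (TCP) lies between the finger pads; the fingertips stand 14 mm ahead of it and the grasp point (between the pads) lies 5 mm behind it; z points along the fingers, y is the line along which they close (so a half turn about z gives the same grasp; the last joint's range is limited). The gripper opens to 85 mm and grips with 20 to 120 N. Pads are 22 mm wide; open, the fingers measure 114 mm over their backs; the gripper's body (76 mm by 85 mm) begins 54 mm behind the grasp point. The pads swing forward as they close: fully open they stand 13 mm farther back than shut.
Start: joints at [1.086, 0.707, -0.028, 1.485, 0.022, 0.951, -0.075], TCP at [0.246, -0.52, 0.245] pointing down, gripper open.
Joint ranges: [-2.71, 2.71], [-0.32, 2.16], [-1.57, 1.52], [0, 2.45], [-1.46, 4.6], [0, 2.02], [-2.83, 2.83]. Speed limits (rad/s): [1.89, 1.89, 2.57, 2.57, 3.01, 3.01, 3.01].

## Interface

Orientations are given as a unit quaternion [x, y, z, w].
In Python, from rig import sense, grab_frame, camera_info, close_job gives the robot as it stands. The module is installed in compiled form; this text tells all that it offers.
- The arm moves only by the tool arm_command, never from a script. Its argument "series" is text: rows parted by semicolons, each of 5 numbers parted by spaces: the finger opening in cm, from 0 to 8.54, then the shift along the tool's x, y, z in cm, then the turn about the tool's z in degrees. In form: fingers tx ty tz turn; .... A call has 1 to 5 rows; each row is the pose to reach, as a shift and turn from the pose commanded when the call began, along the tool's axes at that moment; what a row does not reach only later rows make up. A row lasts 1/12 s, in which the tool goes at most 41.7 mm and 7.16 degrees, less where a joint would pass 70% of its speed; a pose out of reach is approached as far as the arm can. A call with a gripper value outside its range is refused whole. The fingers move at their own pace and stop on an object; "newtons" is the grip in N (left out, the last holds). Time passes only in rows, so rows that repeat a pose let the fingers close. It gives the time, the measured TCP pose, the force, the opening and the grip force at its end, in the units of the state.
- sense(): the state, without advancing time (a new reading comes with each control period).
- grab_frame(name): name is "scene" or "top" or "wrist"; returns the picture (400x640x3 uint8, red, green, blue); there is no depth.
- camera_info(name): a dict with "vertical_fov" (degrees; the focal length in pixels is half the picture's height over the tangent of half this angle, whatever the lens; pixels are square), "cx", "cy" (the principal point, pixels), "position" and "orientation" of the camera in the world. Camera axes: x right, y down, z forward; pixel columns grow to the right and rows downward; lengths in m; the calibration is good to about 2 mm. A picture is of the moment at which its call begins: read the wrist's pose just before it. camera_info takes no time and is no camera call; for the wrist camera it gives the pose at the moment of the call.
- close_job(): hands the job in; it is judged then, once.
The state is a dict: "time_s": time; "q": joint angles; "qd": joint speeds; "joint_torque": joint torques, N m; "tcp_pos": TCP position; "ee_rot": TCP orientation; "contact_force": force on the tool from outside, world axes, zero at the start; "torque": the same for the moment, N m; "opening": opening from 0.0 (shut) to 1.0 (fully open); "finger_force": force on a finger pad.
Only numpy, scipy, OpenCV 4.12 (cv2) and the standard library are available. Lean on these libraries where they do the work, as an engineer would, in place of code of your own. Each camera call takes 0.05 s, during which the arm holds its last target. There are 200 camera calls.

## Working session

There is one attempt and no reset: what is moved stays moved. The work goes in short steps, Python scripts to look and compute and a tool call to move; the robot and the scene stay as the last step left them, time stands still between calls to the robot, and variables do not carry over. Pictures are saved under pics/ and viewed, at most 10 in all, crops included, and the job is handed in when it is done.

Besides the shell and the picture viewer there is one more tool, called after "Request:" by a JSON object that holds its "name" and its "arguments", one argument or row to a line. arm_command: Moves the arm, as the interface text tells. Its arguments: {"type":"object","properties":{"series":{"type":"string"},"newtons":{"type":"number"}},"required":["series"]}

```bash
mkdir -p pics
python3 - <<'E'
from rig import *
import cv2,numpy as np
s=sense();print(s['time_s'],s['tcp_pos'],s['ee_rot'],s['opening'])
for n in ('scene','top'):
    i=camera_info(n);print(n,i)
    cv2.imwrite(f'pics/{n}0.png',grab_frame(n)[...,::-1])
E
```

```text
0.0 [ 0.24625692 -0.51930917  0.24483289] [ 9.75592310e-01  2.19589031e-01 -1.38120807e-04 -5.32675302e-04] 1.0009451037933184
scene {'vertical_fov': 43.79509053429812, 'cx': 323.5059687700718, 'cy': 205.1033088145991, 'position': array([-0.18207026,  0.86595323,  0.85832209]), 'orientation': array([-0.30408576,  0.81994851, -0.45898817,  0.15667211])}
top {'vertical_fov': 49.112751511561456, 'cx': 307.26162562014235, 'cy': 196.53388968852138, 'position': array([ 0.47632552, -0.01461434,  1.32880915]), 'orientation': array([-0.69756915,  0.71561704, -0.03376142,  0.01223487])}
```

View pics/scene0.png

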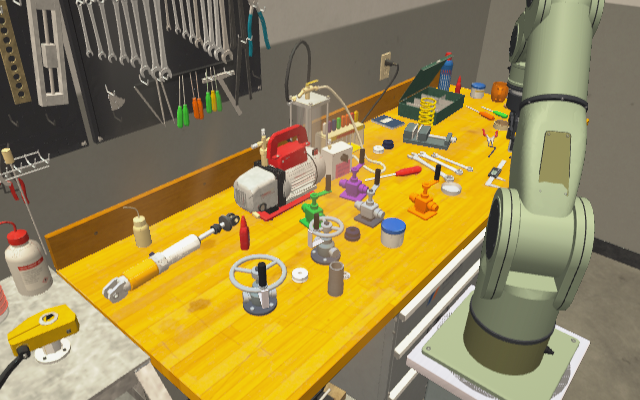

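View pics/top0.png

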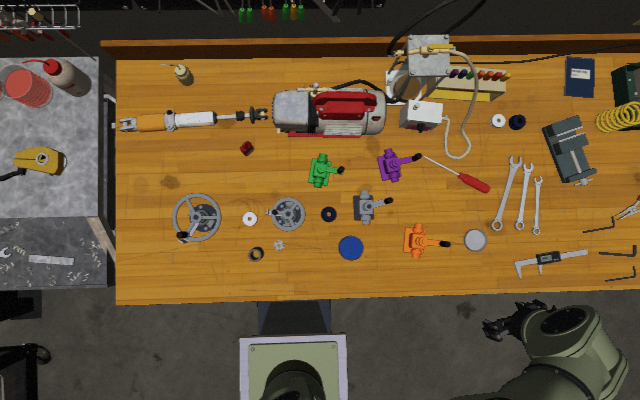

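The scene view shows the large wheel at about (258,278) with its black handle at (262,272). The small wheel is at (325,228). The shut-off candidates are green (312,208), purple (352,183), grey (370,207) and orange (424,203).
In the top view the large wheel is at (197,217) with its handle at about (182,237), and the small wheel is at (288,214). The candidates there are green (322,170), purple (392,165), orange (415,240) and grey steel (367,207). Only the grey one fits "steel", so I'll confirm it in an enlarged crop.

```bash
cat > h.py <<'E'
from rig import *
import cv2,numpy as np
from scipy.spatial.transform import Rotation as R
def cam(n):
    i=camera_info(n); f=200/np.tan(np.radians(i['vertical_fov']/2))
    return i['position'],R.from_quat(i['orientation']).as_matrix(),f,i['cx'],i['cy']
def ray(c,u,v):
    d=c[1]@np.array([(u-c[3])/c[2],(v-c[4])/c[2],1]);return c[0],d/np.linalg.norm(d)
def onz(c,u,v,z):
    p,d=ray(c,u,v);return p+d*(z-p[2])/d[2]
def tri(c1,a,c2,b):
    p,d=ray(c1,*a);q,e=ray(c2,*b)
    t=np.linalg.lstsq(np.c_[d,-e],q-p,rcond=None)[0]
    x,y=p+d*t[0],q+e*t[1];return (x+y)/2,np.linalg.norm(x-y)
def proj(c,P):
    x=c[1].T@(np.asarray(P)-c[0]);return x[:2]/x[2]*c[2]+c[3:5]
E
python3 - <<'E'
from h import *
t=cv2.imread('pics/top0.png');s=cv2.imread('pics/scene0.png')
z=lambda im,x,y,w,h,k:cv2.resize(im[y:y+h,x:x+w],None,fx=k,fy=k,interpolation=cv2.INTER_CUBIC)
a=z(t,160,180,75,70,5);b=z(t,345,180,75,70,5);c=z(s,220,230,75,45,5)
c=z(s,220,245,75,48,5);d=z(s,340,170,75,48,5)
cv2.imwrite('pics/crop1.png',np.vstack([np.hstack([a,b]),np.hstack([c,d])]))
E
```

```text
(no output)
```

View pics/crop1.png

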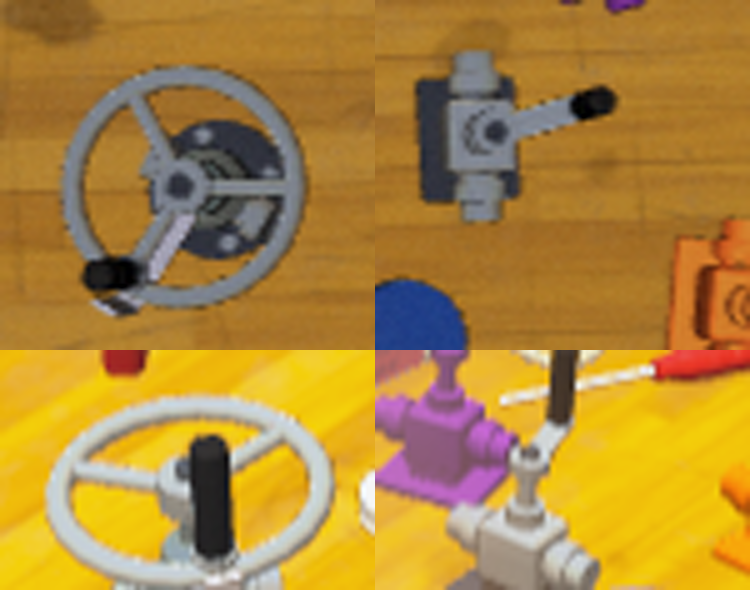

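Run:
```python
from h import *
np.set_printoptions(precision=4,suppress=True)
T=cam('top');S=cam('scene')
for n,a,b,z in [('hub',(196,217.2),(256.6,269),.115),('htop',(178.8,234.6),(262,263),.17),('spin',(369.4,206.2),(371,191),.103),('post_base',(386,201.4),(377.4,184),.103)]:
    print(n,tri(T,a,S,b),onz(T,*a,z),onz(S,*b,z))
print('posttop',onz(T,391,200,.155))
# rim ellipse outlines: top extents in crop px
for zz in(.1,):
  P=[onz(T,160+x/5,180+y/5,zz) for x,y in((61,187),(307,187),(184,66),(184,308))];print(np.array(P), (P[0]+P[1])/2,(P[2]+P[3])/2)
# black handle masks
t=cv2.imread('pics/top0.png');m=(t.max(2)<45).astype('uint8')
for x,y,w,h in((165,222,32,20),(376,190,25,20)):
  ys,xs=np.nonzero(m[y:y+h,x:x+w]);print(len(xs),xs.min()+x,xs.max()+x,ys.min()+y,ys.max()+y)
c=onz(T,196.8,217.4,.1)
for d in(-.1,0,.1,.2,.3): 
  pass
for n,p in(('piston',(250,219)),('seal',(329,214)),('driver',(256,254)),('tub',(351,248)),('threadl',(246,148)),('smallhub',(288,214))):print(n,onz(T,*p,.05))
```

```text
hub (array([0.5076, 0.2578, 0.1104]), np.float64(0.00521275421494432)) [0.5055 0.255  0.115 ] [0.5057 0.2628 0.115 ]
htop (array([0.4596, 0.2872, 0.1718]), np.float64(0.0007827915302338377)) [0.4599 0.2879 0.17  ] [0.461  0.2854 0.17  ]
spin (array([ 0.5248, -0.2264,  0.1054]), np.float64(0.00173110805000999)) [ 0.5242 -0.2273  0.103 ] [ 0.5276 -0.2292  0.103 ]
post_base (array([ 0.5362, -0.2745,  0.1049]), np.float64(0.0005657126248787793)) [ 0.5365 -0.2748  0.103 ] [ 0.5378 -0.2776  0.103 ]
posttop [ 0.5374 -0.2775  0.155 ]
[[0.507  0.324  0.1   ]
 [0.5035 0.188  0.1   ]
 [0.5729 0.2554 0.1   ]
 [0.4382 0.2568 0.1   ]] [0.5053 0.256  0.1   ] [0.5055 0.2561 0.1   ]
61 177 187 232 237
39 384 392 198 203
piston [0.4978 0.1136 0.05  ]
seal [ 0.5064 -0.1169  0.05  ]
driver [0.3962 0.0981 0.05  ]
tub [ 0.4057 -0.1782  0.05  ]
threadl [0.7065 0.1216 0.05  ]
smallhub [0.5095 0.0029 0.05  ]
```

Request:
{"name": "arm_command", "arguments": {
  "series": "0 3.2 -1.6 0 -6; 0 6.4 -3.2 0 -12; 0 9.6 -4.8 0 -18; 0 12.8 -6.4 0 -24; 0 16 -8 0 -30",
  "newtons": 20
}}

```text
time_s: 0.52
tcp_pos: [0.3574, -0.3771, 0.2452]
ee_rot: [0.884, 0.467, -0.0, -0.0]
contact_force: [1.0, -0.1, 0.1]
opening: 0.301
finger_force: 0.0
```

Request:
{"name": "arm_command", "arguments": {
  "series": "0 4 -0.5 0 0; 0 8 -1 0 0; 0 12 -1.5 0 0; 0 16 -2 0 0; 0 20 -2.4 0 0"
}}

```text
time_s: 0.93
tcp_pos: [0.4509, -0.1986, 0.2452]
ee_rot: [0.886, 0.465, -0.0, -0.0]
contact_force: [0.5, -0.3, 0.5]
opening: -0.0
finger_force: 0.0
```

Request:
{"name": "arm_command", "arguments": {
  "series": "0 3.5 -1.9 0 0; 0 7 -3.8 0 0; 0 10.5 -5.7 0 0; 0 14 -7.6 0 0; 0 17.6 -9.6 0 0"
}}

```text
time_s: 1.35
tcp_pos: [0.4713, 0.0006, 0.2452]
ee_rot: [0.886, 0.464, -0.0, -0.0]
contact_force: [0.2, 0.1, -0.7]
opening: 0.004
finger_force: 0.0
```

Request:
{"name": "arm_command", "arguments": {
  "series": "0 3.2 -2 0 0; 0 6.4 -4 0 0; 0 9.6 -6 0 0; 0 12.8 -8 0 0; 0 16.2 -10 0 0"
}}

```text
time_s: 1.77
tcp_pos: [0.4809, 0.1907, 0.2453]
ee_rot: [0.886, 0.465, -0.0, 0.0]
contact_force: [0.7, -0.4, 0.8]
opening: 0.002
finger_force: 0.0
```

Request:
{"name": "arm_command", "arguments": {
  "series": "0 3 -2 0 0; 0 6 -4 0 0; 0 9 -6 0 0; 0 11.5 -7.9 0 0; 0 11.5 -7.9 0 0"
}}

```text
time_s: 2.18
tcp_pos: [0.4796, 0.3348, 0.2445]
ee_rot: [0.884, 0.467, -0.0, -0.002]
contact_force: [-0.9, -0.6, -0.7]
opening: -0.001
finger_force: 0.0
```

Run:
```python
from h import *
print(sense()['tcp_pos'],camera_info('wrist'))
w=grab_frame('wrist')[...,::-1]
s=grab_frame('scene')[190:330,190:330,::-1]
cv2.imwrite('pics/w1.png',w)
cv2.imwrite('pics/w1v.png',np.hstack([cv2.resize(w,(512,320)),cv2.resize(s,(280,320))]))
```

```text
[0.47960124 0.33477906 0.24448125] {'vertical_fov': 63.290849156846626, 'cx': 322.6858592046994, 'cy': 195.74119503698805, 'position': array([0.52106232, 0.39548892, 0.37187953]), 'orientation': array([ 0.94574383, -0.29094456, -0.04418571,  0.13772253])}
```

View pics/w1v.png

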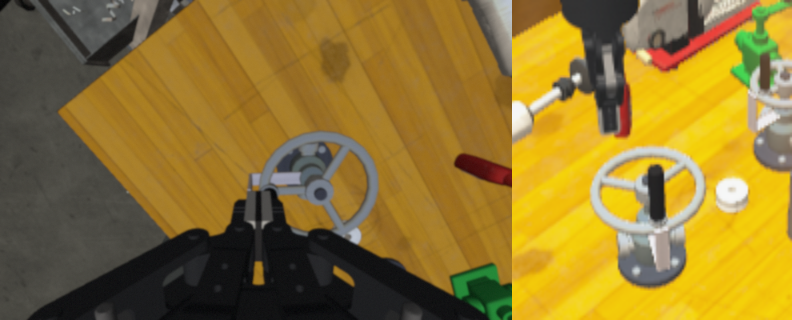

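The wrist view shows the large hub at about (319,190) in the scaled picture, with the fingertips over the bench just outside the rim and the index strip at (275,178). Nothing lies below the fingers, so I can descend.

Run:
```python
from h import *
i=dict(position=np.array([0.52106232,0.39548892,0.37187953]),q=[0.94574383,-0.29094456,-0.04418571,0.13772253])
W=cam('wrist');T=cam('top');print(onz(W,319*1.25,190*1.25,.115),tri(W,(319*1.25,190*1.25),T,(196,217.2)))
```

```text
[0.51150673 0.25869937 0.115     ] (array([0.50845916, 0.25600788, 0.10922698]), np.float64(0.005613408445857429))
```

Request:
{"name": "arm_command", "arguments": {
  "series": "0 0 0 3 0; 0 0 0 6 0; 0 0 0 9 0; 0 0 0 10 0; 0 0 0 10 0"
}}

```text
time_s: 2.7
tcp_pos: [0.4813, 0.3272, 0.1437]
ee_rot: [0.886, 0.464, -0.002, 0.0]
contact_force: [0.2, 0.3, -0.4]
opening: -0.003
finger_force: 0.0
```

```bash
cat > arc.py <<'E'
import sys,numpy as np
a,r,s,e,n=[float(v) for v in sys.argv[1:6]]; a=np.radians(a)
M=np.array([[np.cos(a),np.sin(a)],[np.sin(a),-np.cos(a)]])
P=lambda d:r*100*np.array([np.cos(np.radians(d)),np.sin(np.radians(d))])
f=np.arange(s,e-.1,5*n)
for b in f: print(b,'; '.join('0 %.1f %.1f 0 0'%tuple(M@(P(b+n*k)-P(b))) for k in range(1,6)))
E
python3 arc.py 55.4 .060 120 440 8
python3 - <<'E'
from h import *
s=sense();p=s['tcp_pos'];print(p,s['contact_force'])
a=np.radians(55.4);M=np.array([[np.cos(a),np.sin(a)],[np.sin(a),-np.cos(a)]])
f=np.radians(120);print(M@(np.array([.507,.2565])+.06*np.array([np.cos(f),np.sin(f)])-p[:2])*100)
E
```

```text
120.0 0 -0.8 -0.3 0 0; 0 -1.6 -0.5 0 0; 0 -2.4 -0.6 0 0; 0 -3.3 -0.5 0 0; 0 -4.1 -0.4 0 0
160.0 0 -0.8 0.3 0 0; 0 -1.5 0.6 0 0; 0 -2.2 1.1 0 0; 0 -2.8 1.7 0 0; 0 -3.4 2.3 0 0
200.0 0 -0.4 0.7 0 0; 0 -0.8 1.5 0 0; 0 -1.0 2.3 0 0; 0 -1.1 3.1 0 0; 0 -1.1 4.0 0 0
240.0 0 0.1 0.8 0 0; 0 0.4 1.6 0 0; 0 0.7 2.4 0 0; 0 1.2 3.1 0 0; 0 1.7 3.7 0 0
280.0 0 0.6 0.6 0 0; 0 1.3 1.0 0 0; 0 2.1 1.4 0 0; 0 2.9 1.6 0 0; 0 3.7 1.8 0 0
320.0 0 0.8 0.0 0 0; 0 1.7 -0.1 0 0; 0 2.5 -0.3 0 0; 0 3.3 -0.6 0 0; 0 4.0 -1.0 0 0
360.0 0 0.7 -0.5 0 0; 0 1.2 -1.1 0 0; 0 1.7 -1.8 0 0; 0 2.1 -2.6 0 0; 0 2.4 -3.3 0 0
400.0 0 0.2 -0.8 0 0; 0 0.2 -1.7 0 0; 0 0.1 -2.5 0 0; 0 -0.0 -3.3 0 0; 0 -0.3 -4.1 0 0
[0.48130106 0.32720359 0.14369193] [ 0.20444082  0.25804653 -0.43747774]
[-1.78696057  0.71022041]
```

Request:
{"name": "arm_command", "arguments": {
  "series": "0 -0.4 0.2 0 0; 0 -0.8 0.4 0 0; 0 -1.2 0.5 0 0; 0 -1.6 0.6 0 0; 0 -1.8 0.7 0 0"
}}

```text
time_s: 3.12
tcp_pos: [0.4773, 0.3092, 0.1461]
ee_rot: [0.886, 0.464, 0.0, -0.0]
contact_force: [0.1, -0.5, -0.3]
opening: -0.001
finger_force: 0.0
```

Request:
{"name": "arm_command", "arguments": {
  "series": "0 -0.8 -0.3 0 0; 0 -1.6 -0.5 0 0; 0 -2.4 -0.6 0 0; 0 -3.3 -0.5 0 0; 0 -4.1 -0.4 0 0"
}}

```text
time_s: 3.53
tcp_pos: [0.4508, 0.2783, 0.1459]
ee_rot: [0.885, 0.465, 0.001, -0.0]
contact_force: [0.4, 3.3, -0.9]
opening: 0.003
finger_force: 1.4
```

Run:
```python
from h import *
w=grab_frame('wrist')[...,::-1]
s=grab_frame('scene')[190:330,190:330,::-1]
t=grab_frame('top')[170:270,150:250,::-1]
cv2.imwrite('pics/w2v.png',np.hstack([cv2.resize(s,(390,390)),cv2.resize(t,(390,390))]))
```

```text
(no output)
```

View pics/w2v.png

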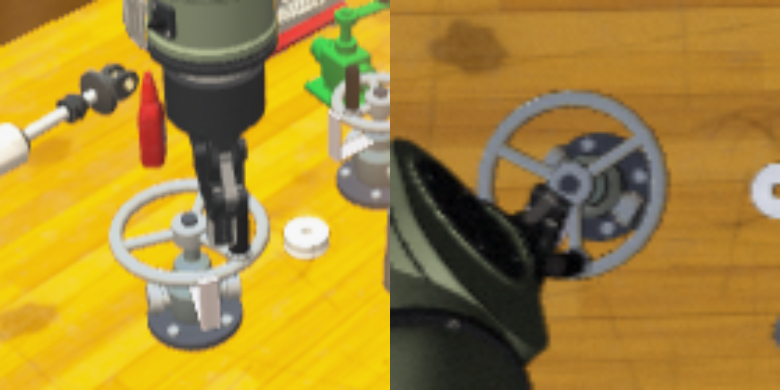

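The fingers (scene view, about (230,210)) are against the handle, and the top view shows it moved round to about (575,262). The push works, so I'll carry on.

Request:
{"name": "arm_command", "arguments": {
  "series": "0 -0.8 0.3 0 0; 0 -1.5 0.6 0 0; 0 -2.2 1.1 0 0; 0 -2.8 1.7 0 0; 0 -3.4 2.3 0 0"
}}

```text
time_s: 4.1
tcp_pos: [0.4506, 0.2376, 0.1456]
ee_rot: [0.885, 0.465, 0.001, -0.0]
contact_force: [0.8, 3.4, 4.6]
opening: 0.0
finger_force: 2.4
```

Request:
{"name": "arm_command", "arguments": {
  "series": "0 -0.4 0.7 0 0; 0 -0.8 1.5 0 0; 0 -1.0 2.3 0 0; 0 -1.1 3.1 0 0; 0 -1.1 4.0 0 0"
}}

```text
time_s: 4.52
tcp_pos: [0.4772, 0.2057, 0.1455]
ee_rot: [0.885, 0.465, 0.0, -0.0]
contact_force: [-2.8, 6.0, 4.4]
opening: 0.003
finger_force: 3.9
```

Request:
{"name": "arm_command", "arguments": {
  "series": "0 0.1 0.8 0 0; 0 0.4 1.6 0 0; 0 0.7 2.4 0 0; 0 1.2 3.1 0 0; 0 1.7 3.7 0 0"
}}

```text
time_s: 4.93
tcp_pos: [0.5175, 0.198, 0.1451]
ee_rot: [0.886, 0.464, -0.001, -0.0]
contact_force: [-2.7, 1.5, 2.8]
opening: 0.005
finger_force: 1.4
```

Request:
{"name": "arm_command", "arguments": {
  "series": "0 0.6 0.6 0 0; 0 1.3 1.0 0 0; 0 2.1 1.4 0 0; 0 2.9 1.6 0 0; 0 3.7 1.8 0 0"
}}

```text
time_s: 5.35
tcp_pos: [0.553, 0.218, 0.1449]
ee_rot: [0.886, 0.464, -0.001, 0.0]
contact_force: [-5.5, -1.4, 2.2]
opening: -0.002
finger_force: 2.2
```

Request:
{"name": "arm_command", "arguments": {
  "series": "0 0.8 0.0 0 0; 0 1.7 -0.1 0 0; 0 2.5 -0.3 0 0; 0 3.3 -0.6 0 0; 0 4.0 -1.0 0 0"
}}

```text
time_s: 5.77
tcp_pos: [0.5666, 0.2568, 0.1449]
ee_rot: [0.886, 0.465, -0.002, 0.0]
contact_force: [-12.3, -7.6, 7.0]
opening: -0.001
finger_force: 5.8
```

Request:
{"name": "arm_command", "arguments": {
  "series": "0 0.7 -0.5 0 0; 0 1.2 -1.1 0 0; 0 1.7 -1.8 0 0; 0 2.1 -2.6 0 0; 0 2.4 -3.3 0 0"
}}

```text
time_s: 6.18
tcp_pos: [0.5542, 0.2957, 0.1454]
ee_rot: [0.886, 0.464, 0.0, 0.001]
contact_force: [-0.1, -6.0, 5.0]
opening: 0.003
finger_force: 3.3
```

Request:
{"name": "arm_command", "arguments": {
  "series": "0 0.2 -0.8 0 0; 0 0.2 -1.7 0 0; 0 0.1 -2.5 0 0; 0 0 -3.3 0 0; 0 -0.3 -4.1 0 0"
}}

```text
time_s: 6.6
tcp_pos: [0.5192, 0.3165, 0.1455]
ee_rot: [0.886, 0.464, 0.001, 0.001]
contact_force: [3.3, 1.3, 0.5]
opening: 0.0
finger_force: 1.5
```

```bash
python3 arc.py 55.4 .06 80 110 6.4
```

```text
80.0 0 -0.3 -0.6 0 0; 0 -0.7 -1.1 0 0; 0 -1.1 -1.7 0 0; 0 -1.6 -2.1 0 0; 0 -2.2 -2.5 0 0
```

Request:
{"name": "arm_command", "arguments": {
  "series": "0 -0.3 -0.6 0 0; 0 -0.7 -1.1 0 0; 0 -1.1 -1.7 0 0; 0 -1.6 -2.1 0 0; 0 -2.2 -2.5 0 0"
}}

```text
time_s: 7.02
tcp_pos: [0.4849, 0.3129, 0.1453]
ee_rot: [0.885, 0.465, 0.0, -0.0]
contact_force: [3.4, 1.1, -0.2]
opening: -0.001
finger_force: 1.5
```

Run:
```python
from h import *
print(sense()['tcp_pos'],sense()['contact_force'],camera_info('wrist')['position'])
w=grab_frame('wrist')[...,::-1]
s=grab_frame('scene')[...,::-1];t=grab_frame('top')[...,::-1]
cv2.imwrite('pics/w3.png',w);cv2.imwrite('pics/s3.png',s);cv2.imwrite('pics/t3.png',t)
cv2.imwrite('pics/w3v.png',np.hstack([cv2.resize(s[230:330,210:310],(390,390),interpolation=2),cv2.resize(t[170:270,150:250],(390,390),interpolation=2)]))
```

```text
[0.48491205 0.31288489 0.14530933] [ 3.40586257  1.14110959 -0.20932818] [0.5264711  0.37359476 0.27268682]
```

View pics/w3v.png

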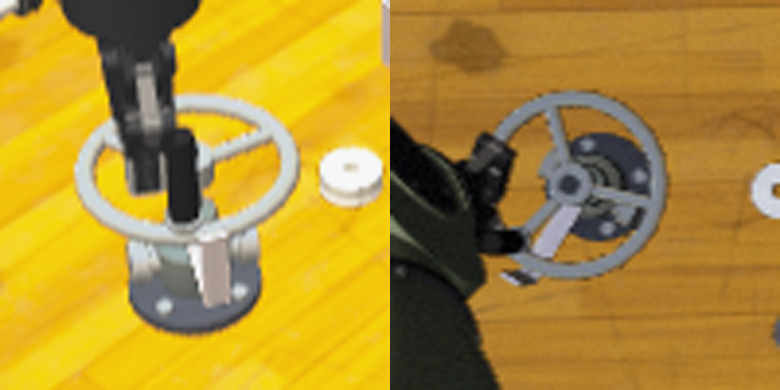

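```bash
cat > ang.py <<'E'
from h import *
T=cam('top')
# spoke angles from the top view: brightness on circles in the wheel plane
def prof(im,C=(.506,.256)):
    g=cv2.cvtColor(im,cv2.COLOR_BGR2HSV); A=np.arange(0,360,1.)
    out=np.zeros(360)
    for r in np.arange(.028,.052,.003):
        P=np.array([proj(T,(C[0]+r*np.cos(x),C[1]+r*np.sin(x),.104)) for x in np.radians(A)],np.float32)
        S=cv2.remap(g,P[None,:,0],P[None,:,1],cv2.INTER_LINEAR)[0]
        out+=(S[:,1]<60)&(S[:,2]>90)
    return out
def peaks(o):
    res=[];on=o>=6
    for a in range(360):
        if on[a] and not on[a-1]:
            b=a
            while on[b%360]: b+=1
            res.append(((a+b-1)/2,b-a))
    return res
if __name__=='__main__':
    import sys
    for f in sys.argv[1:]: print(f,peaks(prof(cv2.imread(f))))
E
python3 ang.py pics/top0.png pics/t3.png
python3 - <<'E'
from h import *
S=cam('scene')
for f in('scene0','s3'):
    im=cv2.imread(f'pics/{f}.png')[262:285,250:270].max(2)
    for v in (266,270,274,278,281):
        xs=np.nonzero(im[v-262]<60)[0]+250; print(f,v,xs.min() if len(xs) else 0,xs.max() if len(xs) else 0)
C=np.array([.506,.256])
for u,v in((262,263),(256.7,264.1)):
    d=onz(S,u,v,.17)[:2]-C;print(np.degrees(np.arctan2(d[1],d[0])),np.hypot(*d))
E
```

```text
pics/top0.png [(28.0, 9), (154.0, 25), (269.0, 13)]
pics/t3.png [(16.5, 10), (133.0, 9), (156.5, 20), (253.5, 18)]
scene0 266 258 265
scene0 270 258 265
scene0 274 259 265
scene0 278 259 265
scene0 281 259 265
s3 266 251 259
s3 270 253 259
s3 274 250 260
s3 278 253 260
s3 281 253 260
146.85355018281675 0.053793720527236605
134.58653877232592 0.05579446563966122
```

```bash
python3 arc.py 55.4 .06 111.5 112 1.8
```

```text
111.5 0 -0.2 -0.1 0 0; 0 -0.3 -0.2 0 0; 0 -0.5 -0.3 0 0; 0 -0.7 -0.4 0 0; 0 -0.8 -0.5 0 0
```

Request:
{"name": "arm_command", "arguments": {
  "series": "0 -0.2 -0.1 0 0; 0 -0.4 -0.2 0 0; 0 -0.6 -0.3 0 0; 0 -0.8 -0.4 0 0; 0 -0.8 -0.4 0 0"
}}

```text
time_s: 7.58
tcp_pos: [0.4771, 0.3082, 0.1453]
ee_rot: [0.886, 0.465, -0.0, -0.0]
contact_force: [0.3, 0.4, 0.3]
opening: 0.003
finger_force: 0.0
```

```bash
cat > look.py <<'E'
from h import *
import sys
from ang import prof,peaks
print(sense()['tcp_pos'],sense()['contact_force'])
n=sys.argv[1]
for c in('scene','top'): cv2.imwrite(f'pics/{c}{n}.png',grab_frame(c)[...,::-1])
print(peaks(prof(cv2.imread(f'pics/top{n}.png'))))
im=cv2.imread(f'pics/scene{n}.png').max(2)
for v in range(261,282,3):
    xs=np.nonzero(im[v,245:272]<60)[0]+245; print(v,xs)
E
python3 look.py 4
```

```text
[0.47714086 0.30818561 0.14533126] [0.2828532  0.39611626 0.28799564]
[(23.5, 10), (151.5, 30), (262.5, 18)]
261 [245]
264 [245 246 249 255 256 257 258 259 260 261 262]
267 [245 246 247 248 249 250 254 255 256 257 258 259 260 261 262]
270 [246 247 248 249 250 251 252 253 256 257 258 259 260 261 262]
273 [248 249 250 251 252 253 256 257 258 259 260 261 262 263]
276 [248 249 250 252 253 257 258 259 260 261 262 263]
279 [257 258 259 260 261 262 263]
```

Request:
{"name": "arm_command", "arguments": {
  "series": "0 -0.1 0 0 0; 0 -0.2 0 0 0; 0 -0.3 0 0 0; 0 -0.4 -0.1 0 0; 0 -0.4 -0.1 0 0"
}}

```text
time_s: 8.1
tcp_pos: [0.4744, 0.3054, 0.1454]
ee_rot: [0.886, 0.465, 0.0, 0.0]
contact_force: [0.1, 0.7, -0.6]
opening: 0.001
finger_force: 0.5
```

```bash
python3 look.py 5
```

```text
[0.47438527 0.30540196 0.1453547 ] [ 0.14063271  0.65962964 -0.57068297]
[(26.5, 10), (153.0, 27), (256.5, 2), (267.5, 16)]
261 [245 246 247]
264 [246 247 248 250 251 257 258 259 260 261 262 263 264]
267 [247 248 249 250 251 252 256 257 258 259 260 261 262 263 264]
270 [248 249 250 251 252 253 254 255 258 259 260 261 262 263 264]
273 [250 251 252 253 254 255 258 259 260 261 262 263 264]
276 [250 251 252 253 254 255 258 259 260 261 262 263 264]
279 [258 259 260 261 262 263 264 265]
```

Request:
{"name": "arm_command", "arguments": {
  "series": "0 -0.1 0 0 0; 0 -0.1 0 0 0; 0 -0.1 0 0 0"
}}

```text
time_s: 8.45
tcp_pos: [0.4738, 0.3048, 0.1453]
ee_rot: [0.886, 0.465, -0.0, -0.0]
contact_force: [0.6, 1.3, 0.9]
opening: -0.003
finger_force: 0.6
```

Request:
{"name": "arm_command", "arguments": {
  "series": "0 1 0 0 0; 0 2.5 0 0 0; 0 4 0 -2 0; 0 4 0 -6 0; 0 4 0 -9 0"
}}

```text
time_s: 8.87
tcp_pos: [0.4965, 0.338, 0.237]
ee_rot: [0.885, 0.465, -0.0, -0.0]
contact_force: [-0.4, -0.3, 1.0]
opening: -0.002
finger_force: 0.0
```

```bash
python3 look.py 6
```

```text
[0.49647887 0.3379558  0.23696984] [-0.39349644 -0.25945466  1.01145062]
[(27.5, 10), (153.5, 26), (268.5, 14)]
261 []
264 [258 259 260 261 262 263 264]
267 [258 259 260 261 262 263 264]
270 [258 259 260 261 262 263 264 265]
273 [258 259 260 261 262 263 264 265]
276 [259 260 261 262 263 264 265]
279 [259 260 261 262 263 264 265]
```

Every measure puts the wheel within about 1° of its starting mark: spokes at 27.5/268.5 against 28/269, and the handle columns match. Now for the shut-off.

Request:
{"name": "arm_command", "arguments": {
  "series": "0 -2.6 1.4 0 0; 0 -5.2 2.8 0 0; 0 -7.8 4.2 0 0; 0 -10.4 5.6 0 0; 0 -13.1 7 0 0"
}}

```text
time_s: 9.38
tcp_pos: [0.4791, 0.1887, 0.235]
ee_rot: [0.885, 0.465, -0.0, -0.0]
contact_force: [0.8, -0.9, -0.1]
opening: -0.002
finger_force: 0.0
```

Request:
{"name": "arm_command", "arguments": {
  "series": "0 -3.2 2 0 0; 0 -6.4 4 0 0; 0 -9.6 6 0 0; 0 -12.8 8 0 0; 0 -16.2 10 0 0"
}}

```text
time_s: 9.8
tcp_pos: [0.4693, -0.0016, 0.2351]
ee_rot: [0.885, 0.465, -0.0, -0.0]
contact_force: [1.5, -0.9, 0.2]
opening: -0.003
finger_force: 0.0
```

Request:
{"name": "arm_command", "arguments": {
  "series": "0 -3.5 1.9 0 0; 0 -7 3.8 0 0; 0 -10.5 5.7 0 0; 0 -14 7.6 0 0; 0 -17.6 9.7 0 0"
}}

```text
time_s: 10.22
tcp_pos: [0.4487, -0.2016, 0.2351]
ee_rot: [0.885, 0.465, -0.0, -0.0]
contact_force: [1.4, 0.6, 0.7]
opening: -0.0
finger_force: 0.0
```

Request:
{"name": "arm_command", "arguments": {
  "series": "0 -1.1 1.9 0 -7; 0 -2.2 3.8 0 -14; 0 -3.3 5.7 0 -21; 0 -4.5 7.6 0 -28; 0 -5.7 9.4 0 -35"
}}

```text
time_s: 10.63
tcp_pos: [0.4946, -0.3014, 0.2349]
ee_rot: [0.703, 0.711, -0.0, -0.0]
contact_force: [-0.2, 0.1, 0.6]
opening: 0.001
finger_force: 0.0
```

Run:
```python
from h import *
s=sense();print(s['tcp_pos'],s['ee_rot'],s['q'])
t=cv2.imread('pics/top0.png');T=cam('top')
w=grab_frame('wrist')[...,::-1];W=cam('wrist')
# pipe ends at z=.04
a=onz(T,345+(475-375)/5,180+52/5,.04);b=onz(T,345+(482-375)/5,180+220/5,.04);d=a-b;print('pipe',d,np.degrees(np.arctan2(d[1],d[0])),(a+b)/2)
print(proj(W,(.5245,-.227,.103)),proj(W,(.537,-.277,.155)))
cv2.imwrite('pics/w7.png',w)
```

```text
[ 0.494598   -0.30140611  0.23486673] [ 7.02867980e-01  7.11320168e-01 -1.31515789e-04 -4.51046910e-04] [ 0.66361662  0.73947791 -0.3459793   1.47704608  0.27965664  0.97487752
  0.25525088]
pipe [0.09952533 0.00065036 0.        ] 0.37440321414145067 [ 0.52407001 -0.22709842  0.04      ]
[364.02608265  92.79367374] [388.46018692 172.57805767]
```

View pics/w7.png

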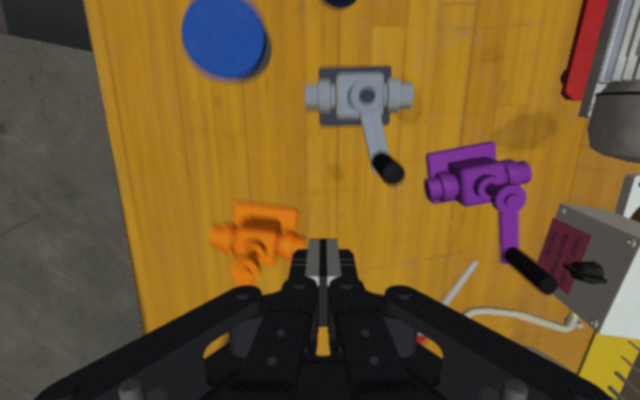

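The wrist view shows the grey steel shut-off with its spindle at (368,96) and post top at (392,170), a few pixels from the predicted (364,93) and (388,173). Orange (255,240) and purple (480,180) are clear of the planned arc. I'll descend on the clockwise side of the post.

Request:
{"name": "arm_command", "arguments": {
  "series": "0 0 0 3 0; 0 0 0 6 0; 0 0 0 9 0; 0 0 0 9.5 0; 0 0 0 9.5 0"
}}

```text
time_s: 11.1
tcp_pos: [0.494, -0.2998, 0.1391]
ee_rot: [0.705, 0.709, -0.0, -0.002]
contact_force: [0.4, -0.0, 0.5]
opening: 0.0
finger_force: 0.0
```

```bash
python3 arc.py 90.5 .056 -112 -40 8;python3 arc.py 90.5 .056 -32 -30 2; python3 -c "from rig import *;print(sense()['tcp_pos'])"
```

```text
-112.0 0 -0.2 0.7 0 0; 0 -0.4 1.5 0 0; 0 -0.4 2.3 0 0; 0 -0.3 3.1 0 0; 0 -0.2 3.8 0 0
-72.0 0 0.3 0.7 0 0; 0 0.7 1.4 0 0; 0 1.1 2.0 0 0; 0 1.7 2.6 0 0; 0 2.3 3.0 0 0
-32.0 0 0.2 0.1 0 0; 0 0.3 0.2 0 0; 0 0.5 0.3 0 0; 0 0.7 0.4 0 0; 0 0.9 0.5 0 0
[ 0.49397718 -0.29976173  0.13909861]
```

Request:
{"name": "arm_command", "arguments": {
  "series": "0 0.5 0.2 0 0; 0 1 0.5 0 0; 0 1.5 0.8 0 0; 0 2 1 0 0; 0 2 1 0 0"
}}

```text
time_s: 11.52
tcp_pos: [0.5055, -0.2787, 0.1411]
ee_rot: [0.704, 0.71, 0.0, 0.0]
contact_force: [0.1, 0.6, 0.2]
opening: -0.002
finger_force: 0.0
```

Request:
{"name": "arm_command", "arguments": {
  "series": "0 -0.2 0.7 0 0; 0 -0.4 1.5 0 0; 0 -0.4 2.3 0 0; 0 -0.3 3.1 0 0; 0 -0.2 3.8 0 0"
}}

```text
time_s: 11.93
tcp_pos: [0.5428, -0.2822, 0.1405]
ee_rot: [0.705, 0.709, -0.0, -0.0]
contact_force: [-2.8, -1.3, -0.2]
opening: -0.001
finger_force: 1.3
```

Request:
{"name": "arm_command", "arguments": {
  "series": "0 0.3 0.7 0 0; 0 0.7 1.4 0 0; 0 1.1 2 0 0; 0 1.7 2.6 0 0; 0 2.3 3 0 0"
}}

```text
time_s: 12.35
tcp_pos: [0.5732, -0.2581, 0.1403]
ee_rot: [0.705, 0.709, 0.0, 0.0]
contact_force: [-2.6, -1.9, -0.8]
opening: -0.001
finger_force: 1.1
```

Request:
{"name": "arm_command", "arguments": {
  "series": "0 0.3 0.1 0 0; 0 0.6 0.2 0 0; 0 0.8 0.2 0 0; 0 0.8 0.2 0 0"
}}

```text
time_s: 12.68
tcp_pos: [0.5745, -0.2502, 0.1404]
ee_rot: [0.705, 0.71, 0.0, 0.0]
contact_force: [0.6, -0.9, -0.3]
opening: -0.002
finger_force: 0.0
```

Request:
{"name": "arm_command", "arguments": {
  "series": "0 0.1 0 0 0; 0 0.2 0 0 0; 0 0.3 0 0 0; 0 0.3 0 0 0"
}}

```text
time_s: 13.02
tcp_pos: [0.5744, -0.2476, 0.1403]
ee_rot: [0.705, 0.709, 0.0, 0.0]
contact_force: [1.5, -1.6, 1.5]
opening: 0.001
finger_force: 0.9
```

Request:
{"name": "arm_command", "arguments": {
  "series": "0 0.1 0 0 0; 0 0.2 0 0 0; 0 0.2 0 0 0"
}}

```text
time_s: 13.27
tcp_pos: [0.5744, -0.2455, 0.1403]
ee_rot: [0.705, 0.709, 0.0, -0.0]
contact_force: [1.4, -0.7, 1.4]
opening: -0.0
finger_force: 0.8
```

Request:
{"name": "arm_command", "arguments": {
  "series": "0 0.1 0 0 0; 0 0.2 0 0 0; 0 0.2 0 0 0"
}}

```text
time_s: 13.52
tcp_pos: [0.5744, -0.2434, 0.1403]
ee_rot: [0.705, 0.709, 0.0, -0.0]
contact_force: [1.5, -1.0, 0.2]
opening: 0.004
finger_force: 0.6
```

Request:
{"name": "arm_command", "arguments": {
  "series": "0 0.1 0 0 0; 0 0.2 0 0 0; 0 0.2 0 0 0"
}}

```text
time_s: 13.77
tcp_pos: [0.5743, -0.2418, 0.1403]
ee_rot: [0.705, 0.709, -0.0, 0.0]
contact_force: [1.8, -4.1, -0.2]
opening: -0.0
finger_force: 1.5
```

Request:
{"name": "arm_command", "arguments": {
  "series": "0 0.1 0 0 0; 0 0.2 0 0 0; 0 0.2 0 0 0"
}}

```text
time_s: 14.02
tcp_pos: [0.5742, -0.2415, 0.1404]
ee_rot: [0.705, 0.709, -0.001, 0.001]
contact_force: [3.8, -12.2, -2.2]
opening: 0.004
finger_force: 6.4
```

Run:
```python
from h import *
a=grab_frame('wrist')[...,::-1];t=grab_frame('top')[...,::-1]
print(proj(cam('wrist'),(.5245,-.227,.103)))
cv2.imwrite('pics/w8v.png',np.hstack([cv2.resize(a,(480,300)),cv2.resize(t[165:240,345:420],(300,300),interpolation=2)]))
```

```text
[230.28726669 212.65538955]
```

View pics/w8v.png

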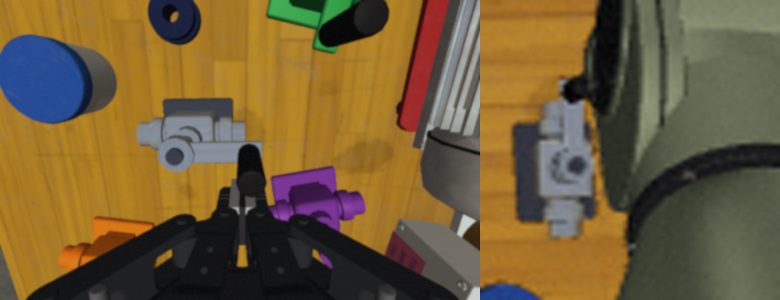

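The lever lies along the pipe in both views (wrist view: spindle (175,155), post (250,165)). The force rose to 12 N with no further motion, so it is at the stop. I'll back off and rise.

Request:
{"name": "arm_command", "arguments": {
  "series": "0 -1 0 0 0; 0 -2.5 0 0 0; 0 -2.5 0 -3 0; 0 -2.5 0 -7 0; 0 -2.5 0 -11 0"
}}

```text
time_s: 14.53
tcp_pos: [0.5738, -0.2645, 0.2512]
ee_rot: [0.705, 0.709, -0.0, -0.001]
contact_force: [0.1, -0.3, 0.3]
opening: -0.001
finger_force: 0.0
```

Request:
{"name": "arm_command", "arguments": {
  "series": "0 -3 -3 0 0; 0 -6 -6 0 0; 0 -9 -9 0 0; 0 -12 -12 0 0; 0 -12 -12 0 0"
}}

```text
time_s: 14.95
tcp_pos: [0.4492, -0.3916, 0.2502]
ee_rot: [0.708, 0.706, -0.002, -0.0]
contact_force: [-0.5, -1.3, -0.2]
opening: 0.0
finger_force: 0.0
```

```bash
python3 look.py 9
python3 - <<'E'
from h import *
a=cv2.imread('pics/top9.png')[140:265,160:430];b=cv2.imread('pics/scene9.png')[170:320,200:470]
cv2.imwrite('pics/f.png',np.vstack([cv2.resize(a,(576,267)),cv2.resize(b,(576,320))]))
E
```

```text
[ 0.44916101 -0.39159097  0.25017742] [-0.50920658 -1.31554996 -0.1594586 ]
[(27.5, 10), (153.5, 26), (268.5, 14)]
261 []
264 [258 259 260 261 262 263 264]
267 [258 259 260 261 262 263 264]
270 [258 259 260 261 262 263 264 265]
273 [258 259 260 261 262 263 264 265]
276 [259 260 261 262 263 264 265]
279 [259 260 261 262 263 264 265]
```

View pics/f.png

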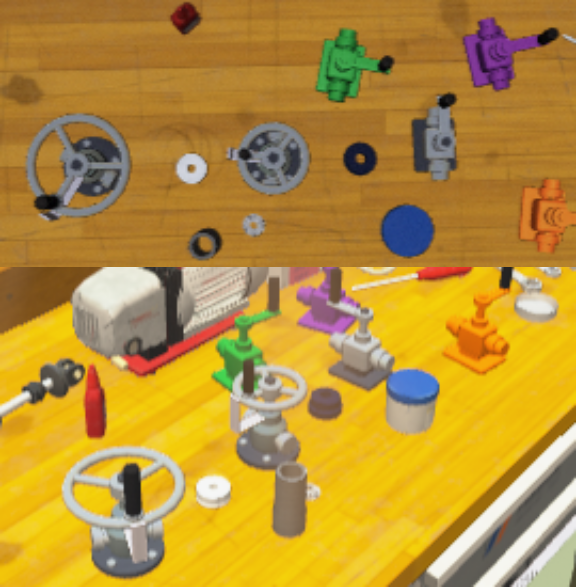

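The final view shows the large handle at its index finger, the shut-off lever in line with its pipe, and everything else where it was. The gripper is clear.

```bash
python3 -c "from rig import *;print(close_job())"
```

```text
the job is handed in; nothing more can be done
None
```

The job is handed in: the large wheel was pushed one full counter-clockwise turn and left within about 1° of the index finger, the shut-off lever was pushed fully open to its stop, nothing else was seen to move, and the arm finished clear at about 15 s.

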